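# Nip up a dish clamp screw by screw

### The arm

A 7-joint arm with a two-finger parallel gripper is mounted at the origin on a cart in front of the work surface, level with it; the furniture and walls round the work are solid. World frame = base frame: x ahead of the robot, y to its left, z up, the work surface at z = 0. Lengths are in m, angles in rad, forces in N, time in s.
With the tool pointing down it reaches from about 0.4 to 0.85 m from the base axis. Payload 10.4 kg.
Tool frame: the origin (TCP) lies where the fingers leave the gripper's body, on its centre line; the fingertips stand 73 mm ahead of it and the grasp point (between the pads) lies 54 mm ahead of it; z points along the fingers, y is the line along which they close (so a half turn about z gives the same grasp; the last joint's range is limited). The gripper opens to 85 mm and grips with 20 to 120 N. Pads are 22 mm wide; open, the fingers measure 114 mm over their backs; the gripper's body (76 mm by 85 mm) begins 54 mm behind the grasp point. The pads swing forward as they close: fully open they stand 13 mm farther back than shut.
Start: joints at [1.244, 0.332, -0.065, 1.46, 0.022, 1.35, -0.088], TCP at [0.187, -0.596, 0.304] pointing down, gripper open.
Joint ranges: [-2.6, 2.6], [-0.5, 2.12], [-1.47, 1.34], [0.16, 2.42], [-1.27, 4.41], [0.06, 2.06], [-2.6, 2.6]. Speed limits (rad/s): [2.22, 2.22, 2.79, 2.79, 3.14, 3.14, 3.14].

### API

Orientations are given as a unit quaternion [w, x, y, z].
In Python, from workcell import sensors, viewer, ticket, finder gives the robot as it stands. The module is installed in compiled form; this text tells all that it offers.
- The arm moves only by the shell command python3 -m crank 'ROWS' [FORCE]. ROWS is a JSON object of lists of equal length, an entry for each row: "jaw": the opening in per cent of the stroke, from 0 (shut) to 100 (fully open); "delta_pos": the shift along the tool's x, y, z in cm, a list of three; "roll": the turn about the tool's z in rad. In form: {"jaw": [jaw, ...], "delta_pos": [[tx, ty, tz], ...], "roll": [roll, ...]}. A call has 1 to 20 rows; each row shifts and turns the commanded pose from where the row before left it, along the tool's axes as they then stand; what a row does not reach is not made up. A row lasts 1/12 s, in which the tool goes at most 41.7 mm and 7.16 degrees, less where a joint would pass 70% of its speed; a pose out of reach is approached as far as the arm can. A call with a gripper value outside its range is refused whole. The fingers move at their own pace and stop on an object; FORCE is the grip in N (left out, the last holds). Time passes only in rows, so rows that do not move let the fingers close. It gives the time, the measured TCP pose, the force, the opening and the grip force at its end, in the units of the state.
- sensors.get_state(): the state, without advancing time (a new reading comes with each control period).
- viewer.grab_frame(name): name is "scene" or "top" or "wrist"; returns the picture (400x640x3 uint8, red, green, blue); there is no depth.
- viewer.camera_model(name): a dict with "fovy" (degrees; the focal length in pixels is half the picture's height over the tangent of half this angle, whatever the lens; pixels are square), "cx", "cy" (the principal point, pixels), "T" (4x4, takes a point from camera to world coordinates); the wrist camera has in their place "tool_from_camera" (4x4, takes a point from camera to tool coordinates, whose origin is the TCP and whose axes are the flange's). Camera axes: x right, y down, z forward; pixel columns grow to the right and rows downward; lengths in m; the calibration is good to about 2 mm. A picture is of the moment at which its call begins: read the wrist's pose just before it. camera_model takes no time and is no camera call.
- ticket.sign_off(): hands the job in; it is judged then, once.
Trained networks look in the newest picture that a camera, given by its name, has taken for a name from the list of things; names that differ only in an ending like _2 or _b are one class to them, and where a whole thing is asked for, a point or a joint stands for the part that bears it (a point fixed in the world has none). Each returns a list of dicts, best first, with "score" (0 to 1); they miss things now and then, are a little off and sometimes report something else, mostly with a low value. They report only what shows in the picture. A call takes as long as a camera call.
- finder.recognise(query, camera): "xyz" ([x, y, z] in m, in the coordinates of the camera as it stood for that picture, good to about 4 mm: the middle of the surface that is visible of it).
The state is a dict: "t": time; "joint_pos": joint angles; "qvel": joint speeds; "joint_efforts": joint torques, N m; "tcp_pos": TCP position; "orientation": TCP orientation; "force": force on the tool from outside, world axes, zero at the start; "wrist_torque": the same for the moment, N m; "opening": opening from 0.0 (shut) to 1.0 (fully open); "gripper_force": force on a finger pad.
Only numpy, scipy, OpenCV 4.12 (cv2) and the standard library are available. Lean on these libraries where they do the work, as an engineer would, in place of code of your own. Each camera call takes 0.05 s, during which the arm holds its last target. There are 200 camera calls.

### The job

Tighten the three wing screws of the dish clamp in order round the rim: begin with the one beside the projecting lug and go clockwise as seen from above, finishing each before starting the next. Turn each clockwise through its dead play until you feel it bite, then exactly one quarter turn more, with a light grip and without leaning on the clamp; let go and leave everything else on the bench alone.

Things in the scene. Friction and masses are not known exactly. Their poses are not given: they have to be found in the camera images.
- base: dish clamp, fixed to the bench: aluminium disc 180 mm across, 12 mm thick, with a glass dish on its middle and three upright wing-head screws 62 mm from its centre, 120 degrees apart. Origin: centre of its underside. +x points to the projecting lug (40 mm wide, reaching 113 mm out); screw 1 stands on +x, screw 2 120 degrees clockwise from it seen from above, screw 3 another 120 clockwise.
- wing_1: wing head of screw 1 (first, the one beside the lug): upright flat bar 42 mm long (own x), 9 mm thick (y), from 56 to 84 mm above the bench, on a narrow hub; origin on the screw's vertical axis, 50 mm above the bench. It only turns about that axis and stays where left. Clockwise from above it runs nearly free through 10 to 70 degrees of dead play, random and hidden, then bites. A grip of 15 to 30 N turns it.
- wing_2: wing head of screw 2 (second, next clockwise seen from above): upright flat bar 42 mm long (own x), 9 mm thick (y), from 56 to 84 mm above the bench, on a narrow hub; origin on the screw's vertical axis, 50 mm above the bench. It only turns about that axis and stays where left. Clockwise from above it runs nearly free through 10 to 70 degrees of dead play, random and hidden, then bites. A grip of 15 to 30 N turns it.
- wing_3: wing head of screw 3 (third, last clockwise): upright flat bar 42 mm long (own x), 9 mm thick (y), from 56 to 84 mm above the bench, on a narrow hub; origin on the screw's vertical axis, 50 mm above the bench. It only turns about that axis and stays where left. Clockwise from above it runs nearly free through 10 to 70 degrees of dead play, random and hidden, then bites. A grip of 15 to 30 N turns it.
- pad_1 (a point): foot of the clamp finger of screw 1, over the dish rim, 41 mm above the bench. In the dead play the wing turns at 0.01 N m; from the bite on it takes the screw along at a steady 0.2 N m, with no stop, and this foot sinks 0.5 mm a quarter turn: too little to see or measure from poses. Turned back, the wing has 92 degrees of play before it takes the screw back.
- pad_2 (a point): foot of the clamp finger of screw 2, over the dish rim, 41 mm above the bench. In the dead play the wing turns at 0.01 N m; from the bite on it takes the screw along at a steady 0.2 N m, with no stop, and this foot sinks 0.5 mm a quarter turn: too little to see or measure from poses. Turned back, the wing has 92 degrees of play before it takes the screw back.
- pad_3 (a point): foot of the clamp finger of screw 3, over the dish rim, 41 mm above the bench. In the dead play the wing turns at 0.01 N m; from the bite on it takes the screw along at a steady 0.2 N m, with no stop, and this foot sinks 0.5 mm a quarter turn: too little to see or measure from poses. Turned back, the wing has 92 degrees of play before it takes the screw back.
- dropper: bystander: brown dropper bottle with a black rubber top, 36 mm across, 108 mm tall; origin at the centre of its underside; leave it alone
- block_tray: bystander: tray of specimen blocks, 58x160x40 mm; origin at the centre of its underside; leave it alone
- jar: bystander: square lidded jar, 63x63x102 mm; origin at the centre of its underside; leave it alone
- marker: bystander: capped marker pen, 135 mm long, 17 mm thick; origin at the centre of its underside; leave it alone
- cover_glasses: bystander: small box of cover glasses, 33x33x20 mm; origin at the centre of its underside; leave it alone
- timer: bystander: bench timer, 78x62x17 mm; origin at the centre of its underside; leave it alone

How it is judged:
On the way, in this order (a step that is already met when the one before it is completed fails the run):
1. screw 1 is a quarter turn past its bite while the later ones have not been driven (distance of pad_1 from where it was at the start of the episode between 0.000417 and 0.000583 m and distance of each of pad_2, pad_3 from where it was at the start of the episode below 0.0001 m), for 0.2 s.
2. screw 2 is a quarter turn past its bite while the later ones have not been driven (distance of pad_2 from where it was at the start of the episode between 0.000417 and 0.000583 m and distance of pad_3 from where it was at the start of the episode below 0.0001 m), for 0.2 s.
3. screw 3 is a quarter turn past its bite while the later ones have not been driven (distance of pad_3 from where it was at the start of the episode between 0.000417 and 0.000583 m), for 0.2 s.
At the end, for the whole second after the job is handed in: Each of the three screws stands 75 to 105 degrees clockwise past its bite (its clamp finger has sunk 0.417 to 0.583 mm), and all wing heads are at rest (all of step 3 and distance of pad_1 from where it was at the start of the episode between 0.000417 and 0.000583 m and distance of pad_2 from where it was at the start of the episode between 0.000417 and 0.000583 m and angular speed of each of wing_1, wing_2, wing_3 below 0.1 rad/s); the robot touches nothing.
It fails at once if a screw is driven more than 115 degrees past its bite (the dish cracks) (distance of any of pad_1, pad_2, pad_3 from where it was at the start of the episode above 0.00064 m).
It fails at once if a wing head is squeezed or leaned on hard: over 80 N between the fingers and it (a grip of 40 N counts 80) (contact force between the fingers and wing_1 above 80 N or contact force between the fingers and wing_2 above 80 N or contact force between the fingers and wing_3 above 80 N).
It fails at once if the clamp's plate or dish is pushed with more than 15 N (contact force between the arm and base above 15 N).
It fails at once if a bystander is shifted by more than 20 mm (distance of any of dropper, block_tray, jar, marker, cover_glasses, timer from where it was at the start of the episode above 0.02 m).
It also fails if it takes over 72 s, if anything falls off the work surface, if the arm or the gripper's body presses on something with over 40 N, if the wrist force passes 120 N, or if a joint passes its speed limit or range.

## Working session

There is one attempt and no reset: what is moved stays moved. The work goes in short steps, Python scripts to look and compute and a shell command to move; the robot and the scene stay as the last step left them, time stands still between calls to the robot, and variables do not carry over. Pictures are saved under pics/ and viewed, at most 10 in all, crops included, and the job is handed in when it is done.

```bash
mkdir -p pics
python3 - <<'E'
from workcell import sensors, viewer, finder
import cv2, numpy as np
s=sensors.get_state(); print({k:np.round(v,3) for k,v in s.items()})
for c in ["top","scene"]:
    im=viewer.grab_frame(c); cv2.imwrite(f"pics/{c}0.png",im[:,:,::-1])
    m=viewer.camera_model(c); T=np.array(m["T"]); print(c,m["fovy"],m["cx"],m["cy"],T.round(3).tolist())
    for q in ["base","wing_1"]:
        for d in finder.recognise(q,c)[:4]:
            print(q,round(d["score"],2),(T@np.r_[d["xyz"],1])[:3].round(3))
E
```

```text
{'t': np.float64(0.0), 'joint_pos': array([ 1.244,  0.333, -0.065,  1.461,  0.022,  1.35 , -0.088]), 'qvel': array([-0.001, -0.   ,  0.001,  0.   ,  0.001,  0.001,  0.001]), 'joint_efforts': array([ 0.0000e+00, -6.2543e+01,  5.0000e-02, -3.9161e+01,  1.6000e-02,
        1.0000e-02, -0.0000e+00]), 'tcp_pos': array([ 0.187, -0.596,  0.303]), 'orientation': array([-0.001,  0.988,  0.151, -0.   ]), 'force': array([-0.102, -0.019,  0.356]), 'wrist_torque': array([-0.054, -0.03 ,  0.009]), 'gripper_force': np.float64(0.0), 'opening': np.float64(1.0)}
top 51.28545663554107 314.32538267383023 199.72311246542503 [[0.023, -0.99, 0.14, 0.417], [-1.0, -0.021, 0.013, 0.115], [-0.01, -0.14, -0.99, 1.113], [0.0, 0.0, 0.0, 1.0]]
base 0.68 [0.502 0.074 0.006]
wing_1 0.62 [0.474 0.122 0.085]
wing_1 0.43 [0.559 0.06  0.087]
scene 53.890299109672426 320.2668699326676 198.51951289832698 [[0.875, -0.187, 0.447, 0.177], [-0.485, -0.367, 0.794, -0.554], [0.015, -0.911, -0.412, 0.435], [0.0, 0.0, 0.0, 1.0]]
base 0.7 [0.48  0.044 0.014]
base 0.28 [0.465 0.114 0.071]
wing_1 0.69 [0.559 0.062 0.07 ]
wing_1 0.65 [0.462 0.01  0.074]
wing_1 0.64 [0.468 0.114 0.071]
```

View pics/top0.png

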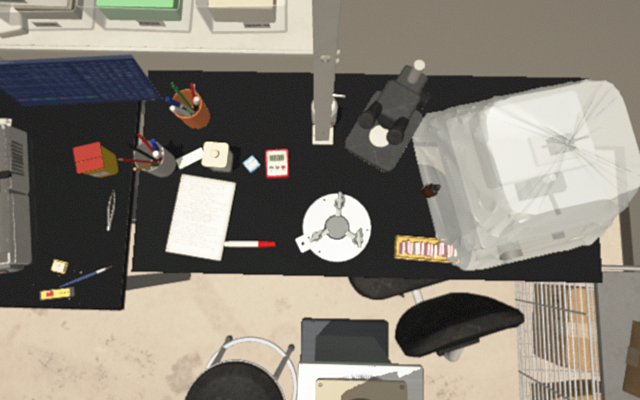

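View pics/scene0.png

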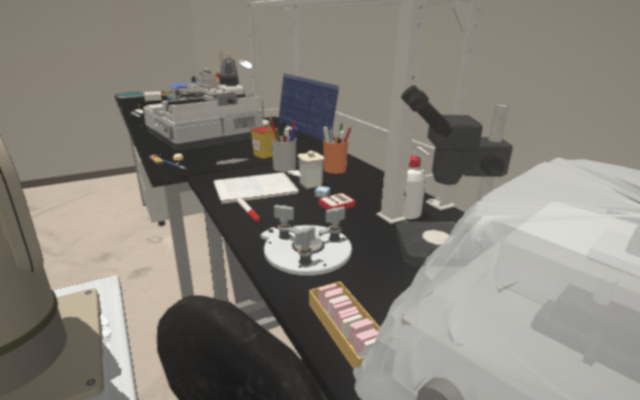

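Lug is at about pixel (303,243) in the top view. Screw 1 is at (316,238), i.e. world (0.47,0.12). Clockwise from it, screw 2 is at (340,200), world (0.56,0.06), and screw 3 at (362,237), world (0.46,0.01). The bag to the right is low enough to pass once I raise the tool.

```bash
cat > h.py <<'E'
from workcell import sensors, viewer, finder
import cv2, numpy as np
from scipy.spatial.transform import Rotation as R
def pose():
    s=sensors.get_state(); q=s["orientation"]; r=R.from_quat([q[1],q[2],q[3],q[0]]).as_matrix()
    return np.array(s["tcp_pos"]),r,s
def delta(p):
    t,r,s=pose(); return (r.T@(np.array(p)-t)*100).round(2)
def yaw(r): return np.degrees(np.arctan2(r[1,0],r[0,0]))
def look(name):
    t,r,s=pose(); im=viewer.grab_frame("wrist"); cv2.imwrite(f"pics/{name}.png",im[:,:,::-1])
    m=viewer.camera_model("wrist"); T=np.eye(4);T[:3,:3]=r;T[:3,3]=t
    return im,m,T@np.array(m["tool_from_camera"])
E
python3 -m crank '{"jaw":[100,100,100,100,100,100,100,100,100,100,100],"delta_pos":[[0,0,-4],[0,0,-4],[0,0,-4],[2.6,-2.7,0],[2.6,-2.7,0],[2.6,-2.7,0],[2.6,-2.7,0],[2.6,-2.7,0],[2.6,-2.7,0],[2.6,-2.7,0],[2.6,-2.7,0]],"roll":[0,0,0,0,0,0,0,0,0,0,0]}' 20
python3 -m crank '{"jaw":[100,100,100,100,100,100,100,100,100,100,100,100],"delta_pos":[[2,-2.9,0],[2,-2.9,0],[2,-2.9,0],[2,-2.9,0],[2,-2.9,0],[2,-2.9,0],[2,-2.9,0],[2,-2.9,0],[2,-2.9,0],[2,-2.9,0],[2,-2.9,0],[0,0,0]],"roll":[0,0,0,0,0,0,0,0,0,0,0,0]}'
python3 - <<'E'
from h import *
im,m,C=look("w1"); print(np.array(m["tool_from_camera"]).round(3),m["fovy"])
t,r,s=pose(); print(t,yaw(r),s["joint_pos"])
for q in ["base","wing_1"]:
    for d in finder.recognise(q,"wrist")[:4]: print(q,round(d["score"],2),(C@np.r_[d["xyz"],1])[:3].round(4))
E
```

```text
t: 1.22
tcp_pos: [0.3213, -0.3262, 0.4241]
orientation: [0.0, 0.988, 0.151, 0.0]
force: [0.4, 0.7, 0.1]
opening: 1.0
gripper_force: 0.0
t: 2.22
tcp_pos: [0.4357, 0.049, 0.4243]
orientation: [-0.001, 0.988, 0.156, 0.001]
force: [0.5, 0.8, -0.3]
opening: 0.999
gripper_force: 0.0
[[ 0.    -0.958 -0.286  0.072]
 [ 1.     0.    -0.001  0.001]
 [ 0.001 -0.286  0.958 -0.07 ]
 [ 0.     0.     0.     1.   ]] 63.04364199983167
[0.43546574 0.04564639 0.42408064] 17.766032282590334 [ 0.68997369 -0.11721971 -0.80287346  1.67514793 -0.08458982  1.54756768
 -1.36825839]
base 0.63 [0.5048 0.0704 0.0075]
base 0.56 [ 0.5963 -0.1711  0.0504]
wing_1 0.76 [0.4715 0.1183 0.0803]
wing_1 0.66 [0.4673 0.0189 0.0861]
wing_1 0.56 [0.5621 0.0637 0.0858]
```

View pics/w1.png

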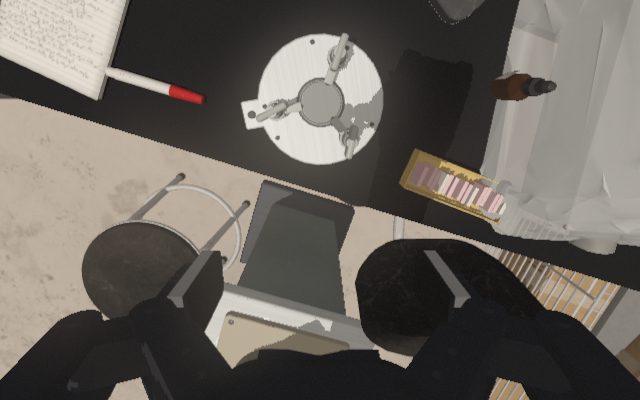

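The disc is centred near (320,99) with the lug at (253,113). The wing bars are near (280,111), (339,57) and (350,142). I'll crop for their angles.

Run:
```python
import cv2
im=cv2.imread("pics/w1.png")[20:175,230:400]
cv2.imwrite("pics/w1c.png",cv2.resize(im,None,fx=3.8,fy=3.8,interpolation=cv2.INTER_CUBIC))
```

```text
(no output)
```

View pics/w1c.png

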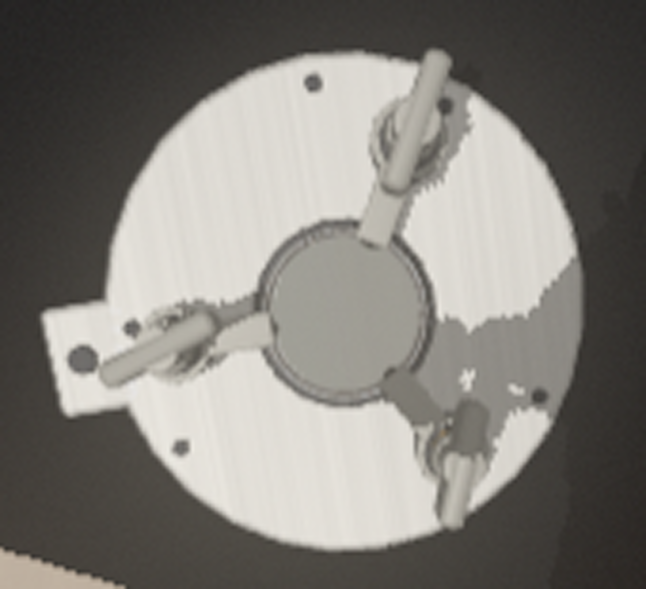

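```bash
cat >> h.py <<'E'
def ray(px,m,C,z):
    f=200/np.tan(np.radians(m["fovy"]/2)); d=C[:3,:3]@np.array([(px[0]-m["cx"])/f,(px[1]-m["cy"])/f,1])
    return C[:3,3]+d*(z-C[2,3])/d[2]
E
python3 - <<'E'
from h import *
t,r,s=pose(); m=viewer.camera_model("wrist"); T=np.eye(4);T[:3,:3]=r;T[:3,3]=t;C=T@np.array(m["tool_from_camera"])
P=lambda u,v,z: ray((230+(u+.5)/3.8-.5,20+(v+.5)/3.8-.5),m,C,z)
print("c",P(345,301,.012),"lug",P(52,360,.012))
for a,b in [((108,374),(208,322)),((437,55),(395,188)),((472,405),(453,522))]:
    A,B=P(*a,.084),P(*b,.084);d=A-B; print((A+B)/2,np.linalg.norm(d),np.degrees(np.arctan2(d[1],d[0]))%180)
print(delta([.47,.12,.2]))
E
```

```text
c [0.50397999 0.05942435 0.012     ] lug [0.45044213 0.1585576  0.012     ]
[0.47228835 0.11273444 0.084     ] 0.03647192477329979 133.71194832803945
[0.56033102 0.05503287 0.084     ] 0.03932526241315528 179.477773586824
[0.466539   0.00752167 0.084     ] 0.03862113839237649 9.787323602410206
[ 5.66 -6.42 22.38]
```

```bash
python3 -m crank '{"jaw":[100,100,100,100,100,100,100,60,60,60,60,60,60,60,60,60,60,60,60,60],"delta_pos":[[1.42,-1.42,3.5],[1.42,-1.42,3.5],[1.42,-1.42,3.5],[1.42,-1.42,3.5],[0,0,0],[0,0,0],[0,0,0],[0,0,0],[0,0,0],[0,0,0],[0,0,0],[0,0,0],[0,0,0],[0,0,0],[0,0,0],[0,0,0],[0,0,0],[0,0,0],[0,0,0],[0,0,0]],"roll":[0,0,0,-0.119,-0.119,-0.119,-0.119,-0.119,-0.119,-0.119,-0.119,-0.119,-0.119,-0.119,-0.119,-0.119,-0.119,-0.119,-0.119,-0.119]}' 22
python3 - <<'E'
from h import *
im,m,C=look("w2")
t,r,s=pose(); print(t,yaw(r),r[:,2],s["joint_pos"],s["wrist_torque"],s["force"]); print(delta([.4725,.113,.128]))
for d in finder.recognise("wing_1","wrist")[:4]: print(round(d["score"],2),(C@np.r_[d["xyz"],1])[:3].round(4))
E
```

```text
t: 4.03
tcp_pos: [0.4727, 0.1114, 0.2836]
orientation: [0.0, 0.395, 0.919, -0.001]
force: [-0.2, 0.7, 0.1]
opening: 0.602
gripper_force: 0.0
[0.47272316 0.11145794 0.28356921] 134.00328055614253 [-4.87885106e-04 -1.17655736e-03 -9.99999189e-01] [ 0.74433804  0.16632    -1.1436873   1.80098934  0.15909139  1.27564452
  0.32713959] [ 0.00414547  0.02778214 -0.02084714] [ 0.21827169 -0.69431269  0.99278654]
[ 0.13  0.11 15.56]
0.85 [0.4576 0.0171 0.0775]
0.71 [0.5603 0.0688 0.0825]
0.68 [0.4679 0.1188 0.0851]
```

View pics/w2.png

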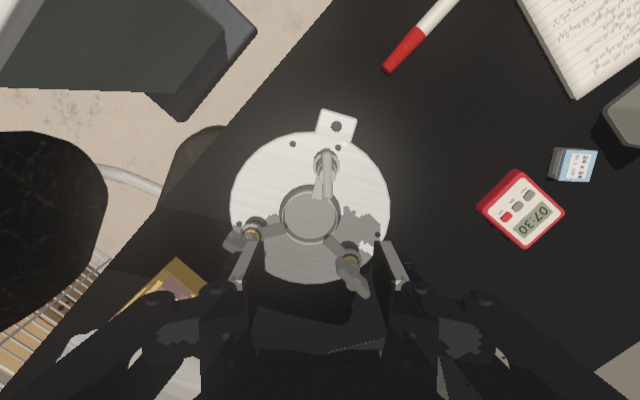

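Wing 1 shows as a nearly vertical bar from (325,150) to (328,198), aligned with the tool's x. I'll project it to get the lateral offset.

Run:
```python
from h import *
t,r,s=pose(); m=viewer.camera_model("wrist"); T=np.eye(4);T[:3,:3]=r;T[:3,3]=t;C=T@np.array(m["tool_from_camera"])
for p,z in [((325,152),.084),((328,197),.084),((310,208),.012),((336,126),.012),((335,145),.084)]: w=ray(p,m,C,z); print(p,w.round(4),(r.T@(w-t)).round(4))
cv2.imwrite("pics/w2c.png",cv2.resize(cv2.imread("pics/w2.png")[100:300,220:400],None,fx=3,fy=3,interpolation=cv2.INTER_CUBIC)); print(m["cx"],m["cy"])
```

```text
(325, 152) [0.4562 0.1357 0.084 ] [0.0289 0.0047 0.1996]
(328, 197) [0.485  0.1093 0.084 ] [-0.0101  0.0075  0.1996]
(310, 208) [0.496 0.072 0.012] [-0.0447 -0.01    0.2716]
(336, 126) [0.4549 0.1555 0.012 ] [0.0443 0.0174 0.2716]
(335, 145) [0.4582 0.1455 0.084 ] [0.0347 0.0129 0.1996]
318.3570555287904 194.99457404508462
```

View pics/w2c.png

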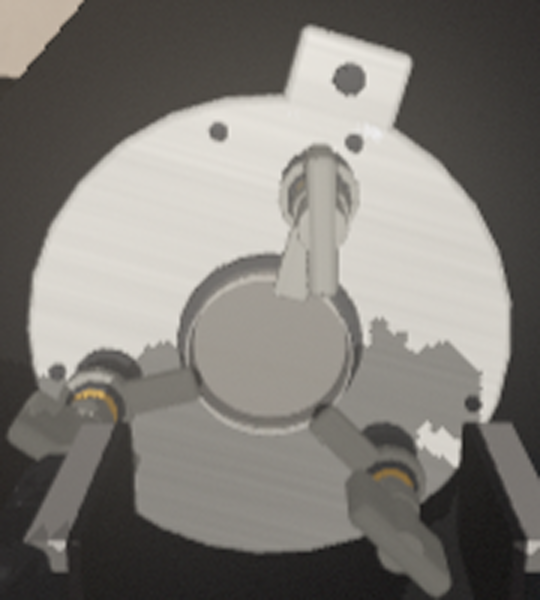

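```bash
python3 -m crank '{"jaw":[60,60,60,60,60],"delta_pos":[[0.45,0.3,4],[0.45,0.3,4],[0,0,0],[0,0,0],[0,0,0]],"roll":[0,0,0,0,0]}' 22
python3 - <<'E'
from h import *
im,m,C=look("w3")
t,r,s=pose(); print(t,yaw(r),s["wrist_torque"])
for d in finder.recognise("wing_1","wrist")[:4]: w=(C@np.r_[d["xyz"],1])[:3]; print(round(d["score"],2),w.round(4),(r.T@(w-t)).round(4))
E
```

```text
t: 4.55
tcp_pos: [0.4715, 0.1238, 0.2055]
orientation: [0.0, 0.397, 0.918, 0.0]
force: [0.8, 0.4, 0.3]
opening: 0.6
gripper_force: 0.0
[0.47183214 0.1239075  0.20597388] 133.1958643934032 [ 0.05320504 -0.0017411  -0.03684974]
0.7 [0.4671 0.125  0.0825] [ 0.0042 -0.0029  0.1235]
0.6 [0.5538 0.0688 0.0698] [-0.096   0.0218  0.1364]
0.4 [0.4478 0.0152 0.0692] [-0.0626 -0.0921  0.1367]
```

View pics/w3.png

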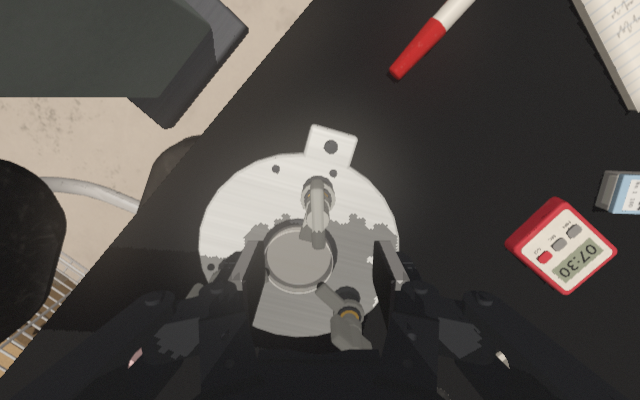

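Wing 1 now lies mid-way between the fingers (column 317), and about 4.5 mm ahead along tool x. Next: descend and close lightly.

```bash
cat > st.py <<'E'
from h import *
t,r,s=pose(); print("  YAW %.1f"%yaw(r),"TZ %.3f"%s["wrist_torque"][2],"F",np.round(s["force"],1),"tcp",t.round(4),"op %.3f g %.0f t %.1f j7 %.2f"%(s["opening"],s["gripper_force"],s["t"],s["joint_pos"][6]))
E
python3 -m crank '{"jaw":[60,60,60,60],"delta_pos":[[0.25,0,2.6],[0.2,0,2.6],[0,0,2.6],[0,0,0]],"roll":[0,0,0,0]}' 22 >/dev/null; python3 st.py
python3 -m crank '{"jaw":[30,15,0,0,0,0],"delta_pos":[[0,0,0],[0,0,0],[0,0,0],[0,0,0],[0,0,0],[0,0,0]],"roll":[0,0,0,0,0,0]}' 22 >/dev/null; python3 st.py
python3 -m crank '{"jaw":[0,0,0,0,0,0],"delta_pos":[[0,0,0],[0,0,0],[0,0,0],[0,0,0],[0,0,0],[0,0,0]],"roll":[0,0,0,0,0,0]}' 22 >/dev/null; python3 st.py
```

```text
YAW 133.2 TZ -0.046 F [-1.5 -0.  -0.6] tcp [0.4666 0.1261 0.1237] op 0.597 g 0 t 5.0 j7 0.08
  YAW 133.3 TZ -0.061 F [-4.4 -3.8 10.8] tcp [0.4683 0.1269 0.1279] op 0.185 g 21 t 5.5 j7 0.08
  YAW 133.3 TZ -0.067 F [-4.6 -3.5  9.9] tcp [0.4683 0.1269 0.1279] op 0.180 g 21 t 6.0 j7 0.08
```

```bash
python3 -m crank '{"jaw":[0,0,0,0],"delta_pos":[[0,-0.1,-0.3],[0,0,0],[0,0,0],[0,0,0]],"roll":[0,0,0,0]}' 22 >/dev/null; python3 st.py
python3 -m crank '{"jaw":[0,0,0],"delta_pos":[[0,0,0],[0,0,0],[0,0,0]],"roll":[0.07,0,0]}' 22 >/dev/null; python3 st.py
python3 -m crank '{"jaw":[0,0,0],"delta_pos":[[0,0,0],[0,0,0],[0,0,0]],"roll":[0.07,0,0]}' 22 >/dev/null; python3 st.py
```

```text
YAW 133.3 TZ 0.004 F [ 2.1  1.2 -2.4] tcp [0.4678 0.1266 0.1299] op 0.173 g 22 t 6.3 j7 0.09
  YAW 129.3 TZ -0.014 F [ 4.2  0.4 -2.4] tcp [0.468  0.1269 0.1299] op 0.177 g 22 t 6.6 j7 0.02
  YAW 125.3 TZ 0.024 F [ 6.1  1.9 -3.1] tcp [0.4683 0.127  0.13  ] op 0.181 g 22 t 6.8 j7 -0.04
```

```bash
python3 -m crank '{"jaw":[0,0],"delta_pos":[[0,0,0],[0,0,0]],"roll":[0.1,0]}' 22 >/dev/null; python3 st.py
python3 -m crank '{"jaw":[0,0],"delta_pos":[[0,0,0],[0,0,0]],"roll":[0.1,0]}' 22 >/dev/null; python3 st.py
python3 -m crank '{"jaw":[0,0],"delta_pos":[[0,0,0],[0,0,0]],"roll":[0.1,0]}' 22 >/dev/null; python3 st.py
python3 -m crank '{"jaw":[0,0],"delta_pos":[[0,0,0],[0,0,0]],"roll":[0.1,0]}' 22 >/dev/null; python3 st.py
python3 -m crank '{"jaw":[0,0],"delta_pos":[[0,0,0],[0,0,0]],"roll":[0.1,0]}' 22 >/dev/null; python3 st.py
python3 -m crank '{"jaw":[0,0],"delta_pos":[[0,0,0],[0,0,0]],"roll":[0.1,0]}' 22 >/dev/null; python3 st.py
```

```text
YAW 119.3 TZ 0.013 F [ 8.4  2.1 -5.7] tcp [0.4686 0.1273 0.1301] op 0.169 g 22 t 7.0 j7 -0.14
  YAW 113.5 TZ 0.037 F [10.7  3.3 -7.2] tcp [0.4689 0.1274 0.1301] op 0.177 g 22 t 7.2 j7 -0.23
  YAW 107.8 TZ 0.019 F [ 12.5   4.6 -10.2] tcp [0.4693 0.1275 0.1302] op 0.173 g 22 t 7.3 j7 -0.32
  YAW 102.1 TZ 0.028 F [ 13.9   5.6 -10.5] tcp [0.4696 0.1276 0.1303] op 0.177 g 22 t 7.5 j7 -0.41
  YAW 96.3 TZ 0.067 F [ 15.7   5.  -10.5] tcp [0.47   0.1276 0.1304] op 0.178 g 22 t 7.7 j7 -0.50
  YAW 90.6 TZ 0.086 F [ 18.6   5.3 -14.1] tcp [0.4704 0.1276 0.1305] op 0.176 g 22 t 7.8 j7 -0.60
```

```bash
python3 -m crank '{"jaw":[0,0],"delta_pos":[[0.06,0.22,0.25],[0,0,0]],"roll":[0,0]}' 22 >/dev/null; python3 st.py
python3 -m crank '{"jaw":[0,0],"delta_pos":[[0,0,0],[0,0,0]],"roll":[0.1,0]}' 22 >/dev/null; python3 st.py
python3 -m crank '{"jaw":[0,0],"delta_pos":[[0,0,0],[0,0,0]],"roll":[0.1,0]}' 22 >/dev/null; python3 st.py
```

```text
YAW 90.9 TZ 0.013 F [5.8 1.9 7.7] tcp [0.4713 0.1284 0.1286] op 0.176 g 29 t 8.0 j7 -0.60
  YAW 84.9 TZ 0.067 F [7.5 2.  5.9] tcp [0.4718 0.1283 0.1287] op 0.175 g 28 t 8.2 j7 -0.69
  YAW 79.1 TZ 0.019 F [10.6  3.8  3.2] tcp [0.4721 0.1283 0.1287] op 0.172 g 28 t 8.3 j7 -0.79
```

```bash
python3 -m crank '{"jaw":[0,0],"delta_pos":[[0,0.12,0],[0,0,0]],"roll":[0.07,0]}' 22 >/dev/null; python3 st.py
python3 -m crank '{"jaw":[0,0],"delta_pos":[[0,0.03,0],[0,0,0]],"roll":[0.07,0]}' 22 >/dev/null; python3 st.py
python3 -m crank '{"jaw":[0,0],"delta_pos":[[0,0.03,0],[0,0,0]],"roll":[0.07,0]}' 22 >/dev/null; python3 st.py
python3 -m crank '{"jaw":[0,0],"delta_pos":[[0,0.03,0],[0,0,0]],"roll":[0.07,0]}' 22 >/dev/null; python3 st.py
python3 -m crank '{"jaw":[0,0],"delta_pos":[[0,0.03,0],[0,0,0]],"roll":[0.07,0]}' 22 >/dev/null; python3 st.py
python3 -m crank '{"jaw":[0,0],"delta_pos":[[0,0.03,0],[0,0,0]],"roll":[0.07,0]}' 22 >/dev/null; python3 st.py
```

```text
YAW 75.2 TZ -0.008 F [7.3 2.9 6.2] tcp [0.4728 0.1282 0.1287] op 0.173 g 29 t 8.5 j7 -0.85
  YAW 71.2 TZ 0.023 F [6.6 3.7 5.3] tcp [0.4732 0.1281 0.1287] op 0.177 g 28 t 8.7 j7 -0.92
  YAW 67.2 TZ 0.129 F [7.4 1.7 6.5] tcp [0.4735 0.1279 0.1287] op 0.177 g 28 t 8.8 j7 -0.98
  YAW 63.2 TZ 0.154 F [8.6 2.9 5.1] tcp [0.4739 0.1278 0.1287] op 0.176 g 28 t 9.0 j7 -1.05
  YAW 59.2 TZ 0.153 F [8.2 2.9 4.4] tcp [0.4742 0.1275 0.1287] op 0.173 g 28 t 9.2 j7 -1.11
  YAW 55.2 TZ 0.188 F [8.8 2.9 4.1] tcp [0.4745 0.1273 0.1287] op 0.179 g 28 t 9.3 j7 -1.18
```

```bash
python3 -m crank '{"jaw":[0,0,0,0,0],"delta_pos":[[0.08,0.06,0],[0,0.02,0],[0,0.02,0],[0,0.02,0],[0,0,0]],"roll":[0.08,0.08,0.08,0.08,0]}' 22 >/dev/null; python3 st.py
python3 -m crank '{"jaw":[0,0,0,0,0],"delta_pos":[[0,0.02,0],[0,0.02,0],[0,0.02,0],[0,0.02,0],[0,0,0]],"roll":[0.08,0.08,0.08,0.08,0]}' 22 >/dev/null; python3 st.py
```

```text
YAW 36.8 TZ 0.180 F [ 8.1 -2.3  6.3] tcp [0.4759 0.1263 0.1287] op 0.175 g 28 t 9.7 j7 -1.48
  YAW 18.4 TZ 0.239 F [ 9.4 -4.6  5. ] tcp [0.4768 0.1248 0.1287] op 0.175 g 28 t 10.2 j7 -1.78
```

```bash
python3 -m crank '{"jaw":[0,0,0,0,0],"delta_pos":[[0.07,0.07,0],[0,0.02,0],[0,0.02,0],[0,0.02,0],[0,0,0]],"roll":[0.08,0.08,0.08,0.08,0]}' 22 >/dev/null; python3 st.py
python3 -m crank '{"jaw":[0,0,0,0,0,0],"delta_pos":[[0,0.03,0],[0,0.03,0],[0,0.02,0],[0,0.02,0],[0,0,0],[0,0,0]],"roll":[0.08,0.08,0.08,0.08,0,0]}' 22 >/dev/null; python3 st.py
```

```text
YAW 0.0 TZ 0.212 F [ 6.9 -7.7  8.5] tcp [0.4773 0.1231 0.1286] op 0.168 g 29 t 10.6 j7 -2.08
  YAW -18.1 TZ 0.153 F [  6.7 -11.5   9.3] tcp [0.4771 0.1214 0.1286] op 0.174 g 29 t 11.1 j7 -2.38
```

```bash
python3 -m crank '{"jaw":[0,0,25,45,60,60,60],"delta_pos":[[0,0.1,0],[0,0,0],[0,0,0],[0,0,0],[0,0,0],[0,0,0],[0,0,0]],"roll":[0.04,0,0,0,0,0,0]}' 22 >/dev/null; python3 st.py
python3 -m crank '{"jaw":[60,60,60,60,60,60],"delta_pos":[[0,0,-3],[0,0,-4],[0,0,-4],[0,0,-4],[0,0,0],[0,0,0]],"roll":[0,0,0,0,0,0]}' 22 >/dev/null; python3 st.py
python3 - <<'E'
from h import *
im,m,C=look("w4")
t,r,s=pose(); 
for d in finder.recognise("wing_1","wrist")[:4]: w=(C@np.r_[d["xyz"],1])[:3]; print(round(d["score"],2),w.round(4),(r.T@(w-t)).round(4))
E
```

```text
YAW -20.2 TZ 0.076 F [-0.7  0.5  0.3] tcp [0.4737 0.1229 0.1263] op 0.599 g 0 t 11.7 j7 -2.42
  YAW -20.2 TZ -0.033 F [ 0.1 -0.5 -0.8] tcp [0.4748 0.1232 0.2786] op 0.598 g 0 t 12.2 j7 -2.31
0.82 [0.4708 0.0173 0.0842] [0.0333 0.1002 0.1925]
0.63 [0.473  0.1165 0.0822] [0.001  0.0064 0.1945]
0.6 [0.5639 0.0658 0.0862] [0.1038 0.0225 0.1906]
```

View pics/w4.png

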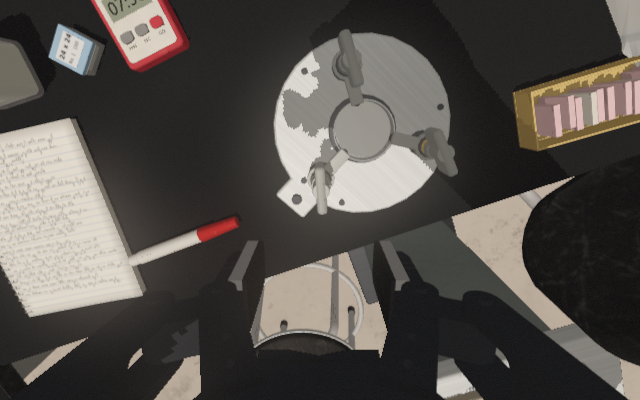

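Wing 1 stands near-vertical at (321,188), aligned with the tool, so it followed the turn. Next is wing 2: the drift in the grip puts the screw 1 axis at (0.472,0.123), hence screw 2 at about (0.563,0.066).

```bash
python3 -m crank '{"jaw":[60,60,60,60,60,60,60,60,60,60,60,60,60,60,60,60,60,60,60,60],"delta_pos":[[3.4,0.77,0],[3.4,0.77,0],[3.4,0.77,0],[0,0,0],[0,0,0],[0,0,0],[0,0,0],[0,0,0],[0,0,0],[0,0,0],[0,0,0],[0,0,0],[0,0,0],[0,0,0],[0,0,0],[0,0,0],[0,0,0],[0,0,0],[0,0,0],[0,0,0]],"roll":[0,0,0,-0.119,-0.119,-0.119,-0.119,-0.119,-0.119,-0.119,-0.119,-0.119,-0.119,-0.119,-0.119,-0.119,-0.119,-0.119,-0.119,-0.119]}' 22 >/dev/null; python3 st.py
python3 -m crank '{"jaw":[60,60,60,60,60,60,60,60,60,60,60,60,60,60,60],"delta_pos":[[0,0,0],[0,0,0],[0,0,0],[0,0,0],[0,0,0],[0,0,0],[0,0,0],[0,0,0],[0,0,0],[0,0,0],[0,0,2],[0,0,3],[0,0,3],[0,0,0],[0,0,0]],"roll":[-0.119,-0.119,-0.119,-0.119,-0.119,-0.119,-0.119,-0.119,-0.119,-0.119,-0.119,-0.119,0,0,0]}' 22 >/dev/null; python3 st.py
python3 - <<'E'
from h import *
im,m,C=look("w5")
t,r,s=pose(); print(delta([.563,.066,.13]), s["joint_pos"].round(2))
for d in finder.recognise("wing_2","wrist")[:4]: w=(C@np.r_[d["xyz"],1])[:3]; print(round(d["score"],2),w.round(4),(r.T@(w-t)).round(4))
E
```

```text
YAW 96.0 TZ -0.026 F [ 0.4 -0.  -0.3] tcp [0.561  0.0658 0.2744] op 0.600 g 0 t 13.9 j7 -0.27
  YAW 177.5 TZ -0.038 F [ 0.5 -0.   0.3] tcp [0.5605 0.0657 0.1947] op 0.601 g 0 t 15.2 j7 1.02
[-0.16 -0.01  6.65] [ 0.6   0.47 -1.    1.71  0.42  1.19  1.02]
0.89 [0.4703 0.1153 0.0847] [0.0931 0.0451 0.112 ]
0.81 [0.4681 0.0154 0.0866] [ 0.0909 -0.0548  0.11  ]
0.56 [0.5592 0.0641 0.0841] [ 0.002  -0.0022  0.1124]
```

View pics/w5.png

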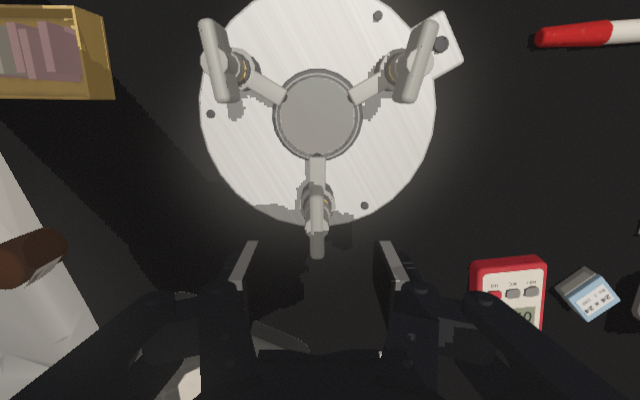

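Wing 2 lies upright at column 317, rows 185–250, midway between the fingers and aligned. Next: descend and grip.

```bash
python3 -m crank '{"jaw":[60,60,60,60,60],"delta_pos":[[0,0,3],[0,0,3.3],[0,0,0],[0,0,0],[0,0,0]],"roll":[0,0,0,0,0]}' 22 >/dev/null; python3 st.py
python3 -m crank '{"jaw":[30,15,0,0,0,0,0],"delta_pos":[[0,0,0],[0,0,0],[0,0,0],[0,0,0],[0,0,0],[0,0,0],[0,0,0]],"roll":[0,0,0,0,0,0,0]}' 22 >/dev/null; python3 st.py
python3 -m crank '{"jaw":[0,0],"delta_pos":[[0,0,0],[0,0,0]],"roll":[0.07,0]}' 22 >/dev/null; python3 st.py
```

```text
YAW 177.5 TZ -0.057 F [-0.4  1.2  0.6] tcp [0.5628 0.0663 0.1359] op 0.602 g 0 t 15.7 j7 0.97
  YAW 177.4 TZ -0.039 F [-2.1 -3.1  8.7] tcp [0.5623 0.0649 0.1345] op 0.101 g 27 t 16.3 j7 0.97
  YAW 173.2 TZ -0.054 F [-1.6 -2.8  7.2] tcp [0.5623 0.0649 0.1346] op 0.099 g 26 t 16.4 j7 0.90
```

```bash
cat > a.py <<'E'
from h import *
# w5 pose: yaw 177.5, tcp
r=R.from_euler("z",177.5,degrees=True).as_matrix()@np.diag([1,-1,-1.]); T=np.eye(4);T[:3,:3]=r;T[:3,3]=[.561,.0657,.1953]
m=viewer.camera_model("wrist");C=T@np.array(m["tool_from_camera"])
im=cv2.imread("pics/w5.png"); g=cv2.cvtColor(im,cv2.COLOR_BGR2GRAY)
ls=cv2.createLineSegmentDetector().detect(g)[0][:,0]
for n,(x0,x1,y0,y1) in {"w1":(385,445,10,110),"w3":(190,245,10,110),"w2":(295,335,150,262)}.items():
    for l in ls:
        if all(x0<l[i]<x1 and y0<l[i+1]<y1 for i in(0,2)) and np.hypot(l[0]-l[2],l[1]-l[3])>25:
            A,B=ray(l[:2],m,C,.084),ray(l[2:],m,C,.084);d=A-B
            print(n,l.round(0),"%.1f"%(np.degrees(np.arctan2(d[1],d[0]))%180),np.linalg.norm(d).round(3),((A+B)/2).round(3))
E
python3 a.py
```

```text
w1 [436. 107. 433.  78.] 8.9 0.015 [0.488 0.129 0.084]
w1 [404.  52. 412.  28.] 161.9 0.012 [0.462 0.114 0.084]
w1 [423.  77. 415. 101.] 163.0 0.013 [0.486 0.121 0.084]
w1 [426.  19. 403.  96.] 163.6 0.038 [0.471 0.118 0.084]
w3 [203.  69. 199.  96.] 163.0 0.014 [0.478 0.006 0.084]
w3 [198.  25. 206.  53.] 8.6 0.013 [0.458 0.01  0.084]
w3 [228.  96. 211.  20.] 6.2 0.037 [0.467 0.018 0.084]
w3 [208.  53. 217.  97.] 4.9 0.022 [0.475 0.013 0.084]
```

```bash
python3 -m crank '{"jaw":[0,0],"delta_pos":[[0,0,0],[0,0,0]],"roll":[0.08,0]}' 22 >/dev/null; python3 st.py
python3 -m crank '{"jaw":[0,0],"delta_pos":[[0,0,0],[0,0,0]],"roll":[0.08,0]}' 22 >/dev/null; python3 st.py
python3 -m crank '{"jaw":[0,0],"delta_pos":[[0,0,0],[0,0,0]],"roll":[0.08,0]}' 22 >/dev/null; python3 st.py
python3 -m crank '{"jaw":[0,0],"delta_pos":[[0,0,0],[0,0,0]],"roll":[0.08,0]}' 22 >/dev/null; python3 st.py
python3 -m crank '{"jaw":[0,0],"delta_pos":[[0,0,0],[0,0,0]],"roll":[0.08,0]}' 22 >/dev/null; python3 st.py
python3 -m crank '{"jaw":[0,0],"delta_pos":[[0,0,0],[0,0,0]],"roll":[0.08,0]}' 22 >/dev/null; python3 st.py
python3 -m crank '{"jaw":[0,0],"delta_pos":[[0,0,0],[0,0,0]],"roll":[0.08,0]}' 22 >/dev/null; python3 st.py
python3 -m crank '{"jaw":[0,0],"delta_pos":[[0,0,0],[0,0,0]],"roll":[0.08,0]}' 22 >/dev/null; python3 st.py
```

```text
YAW 168.6 TZ 0.006 F [-2.3 -3.1  8.4] tcp [0.5623 0.0649 0.1345] op 0.096 g 26 t 16.6 j7 0.83
  YAW 164.0 TZ -0.023 F [-1.7 -2.6  7.2] tcp [0.5623 0.0649 0.1345] op 0.097 g 26 t 16.8 j7 0.76
  YAW 159.4 TZ -0.042 F [-1.9 -1.8  5.8] tcp [0.5623 0.065  0.1345] op 0.101 g 26 t 16.9 j7 0.69
  YAW 154.8 TZ -0.055 F [-1.8 -4.   8. ] tcp [0.5623 0.0649 0.1345] op 0.099 g 26 t 17.1 j7 0.61
  YAW 150.2 TZ -0.024 F [-1.9 -3.2  6.9] tcp [0.5623 0.0649 0.1345] op 0.098 g 26 t 17.3 j7 0.54
  YAW 145.7 TZ 0.109 F [-1.3 -2.9  7. ] tcp [0.5623 0.065  0.1345] op 0.102 g 26 t 17.4 j7 0.47
  YAW 141.1 TZ 0.055 F [-1.7 -3.4  6.5] tcp [0.5623 0.065  0.1345] op 0.095 g 26 t 17.6 j7 0.39
  YAW 136.5 TZ 0.095 F [-2.3 -3.5  6.6] tcp [0.5624 0.065  0.1345] op 0.102 g 26 t 17.8 j7 0.32
```

```bash
python3 -m crank '{"jaw":[0],"delta_pos":[[0,0,0]],"roll":[0.08]}' 22 >/dev/null; python3 st.py
python3 -m crank '{"jaw":[0],"delta_pos":[[0,0,0]],"roll":[0.08]}' 22 >/dev/null; python3 st.py
python3 -m crank '{"jaw":[0],"delta_pos":[[0,0,0]],"roll":[0.08]}' 22 >/dev/null; python3 st.py
python3 -m crank '{"jaw":[0],"delta_pos":[[0,0,0]],"roll":[0]}' 22 >/dev/null; python3 st.py
python3 -m crank '{"jaw":[0],"delta_pos":[[0,0,0]],"roll":[0]}' 22 >/dev/null; python3 st.py
```

```text
YAW 132.2 TZ 0.233 F [-1.1 -3.2  7.7] tcp [0.5623 0.0649 0.1345] op 0.099 g 26 t 17.9 j7 0.25
  YAW 127.4 TZ 0.209 F [-2.2 -3.4  7.4] tcp [0.5624 0.0649 0.1345] op 0.102 g 26 t 17.9 j7 0.18
  YAW 122.8 TZ 0.171 F [-1.9 -3.7  7.1] tcp [0.5624 0.0649 0.1345] op 0.098 g 26 t 18.0 j7 0.10
  YAW 122.7 TZ -0.026 F [-1.8 -3.7  5.6] tcp [0.5623 0.065  0.1345] op 0.098 g 26 t 18.1 j7 0.10
  YAW 123.0 TZ -0.028 F [ 0.  -3.7  6.7] tcp [0.5624 0.0649 0.1345] op 0.099 g 26 t 18.2 j7 0.10
```

```bash
python3 -m crank '{"jaw":[0,0,0,0,0,0,0,0,0,0,0,0,0],"delta_pos":[[0,0,0],[0,0,0],[0,0,0],[0,0,0],[0,0,0],[0,0,0],[0,0,0],[0,0,0],[0,0,0],[0,0,0],[0,0,0],[0,0,0],[0,0,0]],"roll":[0.083,0.083,0.083,0.083,0.083,0.083,0.083,0.083,0.083,0.083,0.083,0.083,0.083]}' 22 >/dev/null; python3 st.py
python3 -m crank '{"jaw":[0,0,0],"delta_pos":[[0,0,0],[0,0,0],[0,0,0]],"roll":[0,0,0]}' 22 >/dev/null; python3 st.py
python3 -m crank '{"jaw":[25,45,60,60,60,60,60,60,60,60],"delta_pos":[[0,0,0],[0,0,0],[0,0,0],[0,0,0],[0,0,-3],[0,0,-4],[0,0,-4],[0,0,-3],[0,0,0],[0,0,0]],"roll":[0,0,0,0,0,0,0,0,0,0]}' 22 >/dev/null; python3 st.py
python3 - <<'E'
from h import *
im,m,C=look("w6")
t,r,s=pose(); print(s["joint_pos"].round(2))
for d in finder.recognise("wing_2","wrist")[:4]: w=(C@np.r_[d["xyz"],1])[:3]; print(round(d["score"],2),w.round(4),(r.T@(w-t)).round(4))
g=cv2.cvtColor(im,cv2.COLOR_RGB2GRAY)
ls=cv2.createLineSegmentDetector().detect(g)[0][:,0]
for l in ls:
    A,B=ray(l[:2],m,C,.084),ray(l[2:],m,C,.084);d=A-B
    for n,c in {"w1":(.472,.121),"w2":(.5625,.065),"w3":(.468,.0156)}.items():
        if np.hypot(*((A+B)/2)[:2]-c)<.02 and .018<np.linalg.norm(d)<.045: print(n,l.round(0),"%.1f"%(np.degrees(np.arctan2(d[1],d[0]))%180),np.linalg.norm(d).round(3),((A+B)/2).round(3))
print(delta([.468,.0155,.28]))
E
```

```text
YAW 61.0 TZ 0.186 F [-0.7 -4.4  6.1] tcp [0.5624 0.0649 0.1345] op 0.103 g 26 t 19.3 j7 -0.90
  YAW 61.2 TZ 0.007 F [-1.1 -4.4  6.3] tcp [0.5624 0.0648 0.1345] op 0.098 g 26 t 19.5 j7 -0.89
  YAW 61.2 TZ 0.000 F [-0.3 -0.1 -0.9] tcp [0.5624 0.066  0.2753] op 0.597 g 0 t 20.4 j7 -0.82
[ 0.31  0.28 -0.6   1.64  0.16  1.28 -0.82]
0.9 [0.5649 0.0678 0.0827] [0.0033 0.0016 0.1908]
0.64 [0.4741 0.1195 0.0808] [ 0.0049 -0.1028  0.1926]
0.44 [0.487  0.0206 0.0772] [-0.0755 -0.044   0.1963]
w3 [264. 256. 264. 281.] 58.7 0.025 [0.485 0.024 0.084]
w1 [186. 184. 209. 179.] 162.9 0.02 [0.479 0.119 0.084]
[-8.89 -5.77 -0.74]
```

```bash
python3 -m crank '{"jaw":[60,60,60,60,60,60,60,60,60,60,60,60,60,60,60,60,60,60,60,60],"delta_pos":[[-2.98,-1.9,0],[-2.98,-1.9,0],[-2.98,-1.9,0],[0,0,0],[0,0,0],[0,0,0],[0,0,0],[0,0,0],[0,0,0],[0,0,0],[0,0,0],[0,0,0],[0,0,0],[0,0,0],[0,0,0],[0,0,0],[0,0,0],[0,0,0],[0,0,0],[0,0,0]],"roll":[0,0,0,-0.119,-0.119,-0.119,-0.119,-0.119,-0.119,-0.119,-0.119,-0.119,-0.119,-0.119,-0.119,-0.119,-0.119,-0.119,-0.119,-0.119]}' 22 >/dev/null; python3 st.py
python3 -m crank '{"jaw":[60,60,60,60,60,60],"delta_pos":[[0,0,2],[0,0,3],[0,0,3],[0,0,0],[0,0,0],[0,0,0]],"roll":[-0.119,-0.03,0,0,0,0]}' 22 >/dev/null; python3 st.py
python3 - <<'E'
from h import *
im,m,C=look("w7")
t,r,s=pose(); print(delta([.467,.0156,.136]), s["joint_pos"].round(2))
for d in finder.recognise("wing_3","wrist")[:4]: w=(C@np.r_[d["xyz"],1])[:3]; print(round(d["score"],2),w.round(4),(r.T@(w-t)).round(4))
E
```

```text
YAW 177.5 TZ -0.009 F [-0.5  1.   0.3] tcp [0.4681 0.0147 0.2718] op 0.604 g 0 t 22.1 j7 1.38
  YAW -174.3 TZ 0.053 F [0.3 0.1 1. ] tcp [0.469  0.015  0.1942] op 0.603 g 0 t 22.6 j7 1.47
[0.25 0.09 5.88] [ 0.49  0.14 -0.65  1.96  0.1   1.07  1.47]
0.9 [0.4646 0.1144 0.0748] [-0.0049  0.0995  0.1199]
0.7 [0.465  0.0152 0.0826] [0.0046 0.0007 0.1121]
0.66 [0.5543 0.0583 0.0708] [-0.0886  0.0348  0.1241]
```

View pics/w7.png

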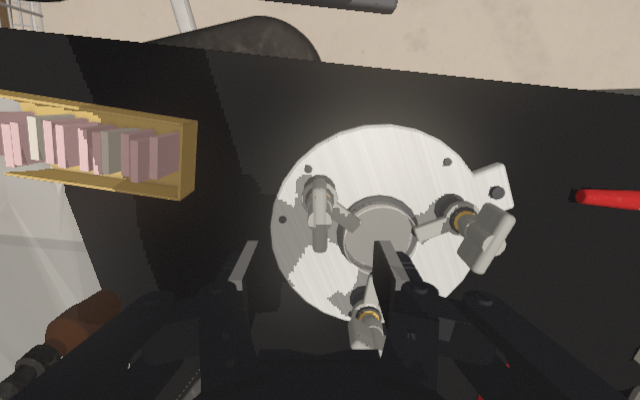

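Wing 3 is upright at column 319 between the fingers and aligned. Descend, grip, and probe, reading the torque in motion.

```bash
python3 -m crank '{"jaw":[60,60,60,60,60],"delta_pos":[[0.2,0.1,3],[0,0,2.9],[0,0,0],[0,0,0],[0,0,0]],"roll":[0,0,0,0,0]}' 22 >/dev/null; python3 st.py
python3 -m crank '{"jaw":[30,15,0,0,0,0,0],"delta_pos":[[0,0,0],[0,0,0],[0,0,0],[0,0,0],[0,0,0],[0,0,0],[0,0,0]],"roll":[0,0,0,0,0,0,0]}' 22 >/dev/null; python3 st.py
for i in 1 2 3 4 5 6 7 8 9; do python3 -m crank '{"jaw":[0],"delta_pos":[[0,0,0]],"roll":[0.07]}' 22 >/dev/null; python3 st.py; done
```

```text
YAW -174.3 TZ -0.020 F [ 0.3 -0.   0.6] tcp [0.4677 0.0157 0.1363] op 0.599 g 0 t 23.1 j7 1.41
  YAW -174.3 TZ -0.045 F [-1.2 -0.9  7. ] tcp [0.4672 0.0154 0.1353] op 0.097 g 27 t 23.7 j7 1.41
  YAW -178.3 TZ -0.005 F [-2.3 -0.5  7. ] tcp [0.4672 0.0154 0.1353] op 0.102 g 27 t 23.8 j7 1.34
  YAW 177.5 TZ 0.025 F [-1.5 -1.2  6.7] tcp [0.4672 0.0154 0.1353] op 0.100 g 27 t 23.9 j7 1.27
  YAW 173.4 TZ 0.211 F [-1.7 -0.4  7.9] tcp [0.4672 0.0154 0.1353] op 0.094 g 28 t 24.0 j7 1.20
  YAW 169.5 TZ 0.219 F [-0.9 -2.1  7.5] tcp [0.4672 0.0154 0.1353] op 0.097 g 28 t 24.1 j7 1.13
  YAW 165.4 TZ 0.229 F [-2.  -1.6  7.2] tcp [0.4672 0.0154 0.1353] op 0.097 g 28 t 24.1 j7 1.07
  YAW 161.4 TZ 0.211 F [-1.9 -0.9  7.5] tcp [0.4672 0.0153 0.1353] op 0.095 g 28 t 24.2 j7 1.00
  YAW 157.4 TZ 0.201 F [-2.1 -2.   6.7] tcp [0.4672 0.0153 0.1353] op 0.101 g 28 t 24.3 j7 0.93
  YAW 153.4 TZ 0.206 F [-1.3 -0.8  7.3] tcp [0.4672 0.0153 0.1353] op 0.101 g 28 t 24.4 j7 0.86
  YAW 149.4 TZ 0.184 F [-1.9 -1.   7.1] tcp [0.4672 0.0153 0.1353] op 0.101 g 28 t 24.5 j7 0.79
```

```bash
python3 -m crank '{"jaw":[0,0,0,0,0,0,0,0,0,0,0,0,0],"delta_pos":[[0,0,0],[0,0,0],[0,0,0],[0,0,0],[0,0,0],[0,0,0],[0,0,0],[0,0,0],[0,0,0],[0,0,0],[0,0,0],[0,0,0],[0,0,0]],"roll":[0.084,0.084,0.084,0.084,0.084,0.084,0.084,0.084,0.084,0.084,0.084,0.084,0.084]}' 22 >/dev/null; python3 st.py
python3 -m crank '{"jaw":[0,0,0],"delta_pos":[[0,0,0],[0,0,0],[0,0,0]],"roll":[0,0,0]}' 22 >/dev/null; python3 st.py
python3 -m crank '{"jaw":[25,45,60,60,60,60,60,60,60,60],"delta_pos":[[0,0,0],[0,0,0],[0,0,0],[0,0,0],[0,0,-3],[0,0,-4],[0,0,-4],[0,0,-3],[0,0,0],[0,0,0]],"roll":[0,0,0,0,0,0,0,0,0,0]}' 22 >/dev/null; python3 st.py
python3 - <<'E'
from h import *
im,m,C=look("w8")
g=cv2.cvtColor(im,cv2.COLOR_RGB2GRAY)
for l in cv2.createLineSegmentDetector().detect(g)[0][:,0]:
    A,B=ray(l[:2],m,C,.084),ray(l[2:],m,C,.084);d=A-B
    for n,c in {"w1":(.472,.121),"w2":(.5625,.065),"w3":(.468,.0156)}.items():
        if np.hypot(*((A+B)/2)[:2]-c)<.015 and .025<np.linalg.norm(d)<.048: print(n,l.round(0),"%.1f"%(np.degrees(np.arctan2(d[1],d[0]))%180),((A+B)/2).round(3))
E
```

```text
YAW 86.8 TZ 0.256 F [-2.9 -2.2  7.8] tcp [0.467  0.0152 0.1353] op 0.098 g 28 t 25.6 j7 -0.27
  YAW 87.0 TZ -0.006 F [-2.2 -2.8  8.3] tcp [0.467  0.0152 0.1353] op 0.099 g 28 t 25.8 j7 -0.27
  YAW 87.0 TZ 0.024 F [ 0.4  0.1 -1.1] tcp [0.4674 0.0157 0.2761] op 0.601 g 0 t 26.6 j7 -0.19
w2 [443.  98. 418. 141.] 60.9 [0.559 0.066 0.084]
w1 [290.  47. 338.  60.] 163.2 [0.471 0.118 0.084]
```

```bash
python3 -c "
from workcell import ticket; print(ticket.sign_off())"
```

```text
the job is handed in; nothing more can be done
None
```

I tightened screws 1, 2 and 3 in clockwise order to an estimated 87°, 87° and 89° past their bites (judged from wrist torque; window 75–105°), let go and handed the job in at about 27 s of 72 s; no verdict came back, and screws 1 and 2 are the less certain figures.

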